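# Weigh a desiccant canister on the spring balance by its bail

### The job

The store's drying canister has to be weighed: swing its folded-down wire bail upright while the canister stays standing where it is, then lift the canister by the bail and hang it on the fork of the spring balance, the bail lying across both prongs behind their upturned tips. Lower it slowly until the spring carries the whole weight before letting go, so that the fork neither drops nor springs up, and leave it hanging there still and upright; do not press hard on the canister and leave the goblet, jar and clock alone.

Things in the scene. Friction and masses are not known exactly. Their poses are not given: they have to be found in the camera images.
- canister: Closed round canister on the table, white with blue perforated lid, 84 mm wide, 75 mm high, 0.23 to 0.84 kg with its bail (unknown beforehand). Origin: centre of its underside, z up. The bail turns about a line parallel to canister y through the point 66 mm above the origin; at the start it is folded down on the canister's -x side.
- canister_center (a point): Centre of the canister, on its axis, 37.5 mm above its underside; same axes as the canister.
- bail_grip (a point): Centre of the red sleeve on the bail's straight top bar, 100 mm from the bail's turning axis. Sleeve 12 mm thick, 40 mm long, along canister y; it spins easily on the wire, so it can be pinched firmly without twisting the bail. Folded down: about 57 mm from the canister's wall, 53 mm above the table (open the gripper part way). Upright: 166 mm above the underside, 91 mm above the lid.
- bail (a joint): Angle of the bail (rad): 0 = upright, +1.7 = folded down on the canister's -x side, on its stop just below level. Slightly stiff pivots (0.012 N m): near upright it stays where left. Steel wire 5 mm thick; bare straight wire from 20 to 43 mm either side of the sleeve's centre, then it bends down into two straight legs 98 mm apart.
- fork_seat (a point): Where the sleeve's centre lies when the bar is seated, midway between the prongs, 287 mm above the table unloaded; sinks with the fork. z up, x from the prong tips back to the post, y across. Post 20 mm thick, 100 mm behind the seat; post and carriage end 15 mm above it. Base plate 16 mm high, starts 40 mm behind the seat. Hang from the front: prongs in under the bar, bar above the tips, then down.
- fork (a joint): How far the fork has sunk (m): 0 unloaded, stop at 0.095. Sprung: needs 0.2 N to start, then sinks 10 mm per newton (98 mm per kg), so the canister sinks it 20 to 81 mm by its own weight; lightly damped.
- goblet: Bystander: solid brass goblet, 62 mm wide, 95 mm high. Origin: centre of its foot.
- jar: Bystander: white ceramic jar with a wooden lid, 64 mm wide, 85 mm high. Origin: centre of its underside.
- clock: Bystander: dark wooden mantel clock, 60 x 130 mm, 97 mm high. Origin: centre of its underside.
- table: The grey work table, top at z = 0.
- fork_tip (a point): Top of the prongs' upturned tips, midway between the two: 30 mm in front of the seat and 21 mm above it. The prongs are dark steel bars 8 mm thick, 32 mm either side of the middle (they fit between sleeve and bail legs), dipping to a shallow V, 7 mm deep and 28 mm long, at the seat; a crossbar joins them 72 mm behind the seat.
Mind the look-alikes: they are no part of the job. There is more than one size of the canister; the job needs the largest.

How it is judged:
By the outcome, as a careful person would: the job done as asked, in the order asked, and still so for the second after the job is handed in, with the robot touching nothing.
It also fails if it takes over 72 s, if anything falls off the work surface, if the arm or the gripper's body presses on something with over 40 N, if the wrist force passes 120 N, or if a joint passes its speed limit or range.

### The arm

A 6-joint arm with a two-finger parallel gripper is mounted at the origin on the work surface. World frame = base frame: x ahead of the robot, y to its left, z up, the work surface at z = 0. Lengths are in m, angles in rad, forces in N, time in s.
With the tool pointing down it reaches from about 0.35 to 0.775 m from the base axis. Payload 5.5 kg.
Tool frame: the origin (TCP) lies at the very end of the fingers, on their centre line; the grasp point (between the pads) lies 19 mm behind it; z points along the fingers, y is the direction in which the jaws open and shut (so a half turn about z gives the same grasp; the last joint's range is limited). The gripper opens to 85 mm and grips with 20 to 120 N. Pads are 22 mm wide; open, the fingers measure 114 mm over their backs; the gripper's body (76 mm by 85 mm) begins 54 mm behind the grasp point. The pads swing forward as they close: fully open they stand 13 mm farther back than shut.
Start: joints at [-1.476, 0.313, 0.046, 1.304, 0, 1.431], TCP at [0.134, -0.559, 0.198] pointing down, gripper open.
Joint ranges: [-2.76, 2.76], [-0.86, 1.69], [-1.03, 1.26], [-2.2, 2.34], [-1.47, 1.5], [-3.14, 3.14]. Speed limits (rad/s): [2.57, 2.57, 3.14, 3.14, 3.14, 3.14].

### API

Orientations are given as a unit quaternion [w, x, y, z].
In Python, from workcell import get_state, imaging, env, spotter gives the robot as it stands.
- The arm moves only by the tool play_rows, never from a script. Its argument "moves" is a list of rows, each an object with "claw": the finger opening in cm, from 0 to 8.54; "delta_pos": the shift along the tool's x, y, z in cm, a list of three; "twist": the turn about the tool's z in degrees. A call has 1 to 12 rows; each row is the pose to reach, as a shift and turn from the pose commanded when the call began, along the tool's axes at that moment; what a row does not reach only later rows make up. A row lasts 1/8 s, in which the tool goes at most 62.5 mm and 10.7 degrees, less where a joint would pass 70% of its speed; a pose out of reach is approached as far as the arm can. A call with a gripper value outside its range is refused whole. The fingers move at their own pace and stop on an object; "force" is the grip in N (left out, the last holds). Time passes only in rows, so rows that repeat a pose let the fingers close. It gives the time, the measured TCP pose, the force and the opening at its end, in the units of the state.
- get_state(): the state, without advancing time (a new reading comes with each control period).
- imaging.read_camera(name): name is "scene" or "top"; returns the picture (384x512x3 uint8, red, green, blue); there is no depth.
- imaging.camera_info(name): a dict with "fx", "fy", "cx", "cy" (pixels), "world_to_cam" (4x4, takes a point from world to camera coordinates). Camera axes: x right, y down, z forward; pixel columns grow to the right and rows downward; lengths in m; the calibration is good to about 2 mm. A picture is of the moment at which its call begins. camera_info takes no time and is no camera call.
- env.hand_in(): hands the job in, once; it reports no verdict.
Trained networks look in the newest picture that a camera, given by its name, has taken for a name from the list of things; names that differ only in an ending like _2 or _b are one class to them, and where a whole thing is asked for, a point or a joint stands for the part that bears it (a point fixed in the world has none). Each returns a list of dicts, best first, with "conf" (0 to 1); they miss things now and then, are a little off and sometimes report something else, mostly with a low value. They report only what shows in the picture. A call takes as long as a camera call. They do not tell look-alikes from the thing itself.
- spotter.spot_in(camera, query): "extent" ([left, top, right, bottom] in pixels, round what is visible of it).
The state is a dict: "clock": time; "joint_pos": joint angles; "qvel": joint speeds; "tau": joint torques, N m; "tcp_pos": TCP position; "orientation": TCP orientation; "wrist_force": force on the tool from outside, world axes, zero at the start; "ft_torque": the same for the moment, N m; "finger_gap": finger opening in m.
Only numpy, scipy, OpenCV 4.12 (cv2) and the standard library are available. Lean on these libraries where they do the work, as an engineer would, in place of code of your own. Each camera call takes 0.05 s, during which the arm holds its last target. There are 200 camera calls.

## Working session

There is one attempt and no reset: what is moved stays moved. The work goes in short steps, Python scripts to look and compute and a tool call to move; the robot and the scene stay as the last step left them, time stands still between calls to the robot, and variables do not carry over. Pictures are saved under pics/ and viewed, about 8 in all and at most 12, crops included, and the job is handed in when it is done.

Besides the shell and the picture viewer there is one more tool, called after "Call:" as name(argument=value, ...), one argument or row to a line, values as JSON. play_rows: Moves the arm, as the interface text tells. Its arguments: {"type":"object","properties":{"moves":{"type":"array"},"force":{"type":"number"}},"required":["moves"]}

```bash
mkdir -p pics
cat > h.py <<'E'
import numpy as np, cv2, sys
sys.path.insert(0,'.')
from workcell import get_state, imaging, env, spotter
def cam(n):
    c=imaging.camera_info(n); return c,np.array(c["world_to_cam"])
def proj(n,p):
    c,T=cam(n); q=T[:3,:3]@np.array(p)+T[:3,3]; return np.array([c["fx"]*q[0]/q[2]+c["cx"],c["fy"]*q[1]/q[2]+c["cy"]])
def ray(n,uv):
    c,T=cam(n); d=np.array([(uv[0]-c["cx"])/c["fx"],(uv[1]-c["cy"])/c["fy"],1]); R=T[:3,:3]
    return -R.T@T[:3,3], R.T@d
def atz(n,uv,z):
    o,d=ray(n,uv); return o+d*(z-o[2])/d[2]
def tri(uv1,uv2):
    o,d=ray("scene",uv1); p,e=ray("top",uv2)
    s=np.linalg.lstsq(np.c_[d,-e],p-o,rcond=None)[0]; a=o+d*s[0]; b=p+e*s[1]
    return (a+b)/2, np.linalg.norm(a-b)
E
python3 - <<'E'
from h import *
np.set_printoptions(precision=3,suppress=True)
im={n:imaging.read_camera(n) for n in("scene","top")}
for n in im: cv2.imwrite(f"pics/{n}0.png",cv2.resize(im[n][:,:,::-1],(800,600),interpolation=cv2.INTER_CUBIC))
for n in im:
  print(n,"campos",ray(n,(0,0))[0])
  for q in("canister","bail_grip","fork_tip","fork","goblet","jar","clock"):
    print(q,[(np.round(d["extent"]).astype(int).tolist(),round(d["conf"],2)) for d in spotter.spot_in(n,q)][:5])
s=get_state(); print(s)
E
```

```text
scene campos [1.511 0.467 0.836]
canister [([203, 193, 238, 227], 0.86), ([199, 210, 221, 247], 0.83), ([252, 189, 269, 225], 0.68)]
bail_grip [([211, 193, 225, 194], 0.55), ([259, 190, 266, 196], 0.43)]
fork_tip [([0, 134, 510, 384], 0.68), ([307, 168, 339, 196], 0.56)]
fork [([311, 165, 340, 198], 0.7)]
goblet [([234, 236, 254, 273], 0.69)]
jar [([383, 257, 411, 293], 0.95)]
clock [([143, 171, 178, 203], 0.58)]
top campos [0.312 0.003 1.568]
canister [([291, 203, 333, 242], 0.83), ([280, 170, 300, 192], 0.65), ([256, 230, 270, 251], 0.63), ([374, 210, 417, 232], 0.24)]
bail_grip [([324, 227, 338, 244], 0.7), ([261, 233, 269, 240], 0.52)]
fork_tip [([161, 170, 192, 224], 0.81)]
fork [([157, 172, 194, 220], 0.71)]
goblet [([234, 160, 249, 184], 0.72)]
jar [([106, 207, 128, 228], 0.92)]
clock [([374, 210, 419, 232], 0.75), ([105, 208, 130, 228], 0.67)]
{'clock': 0.8, 'joint_pos': array([-1.476,  0.313,  0.046,  1.304,  0.   ,  1.431]), 'qvel': array([ 0.001,  0.002,  0.   , -0.002, -0.001, -0.002]), 'tau': array([ -0.   , -48.039,  29.879,  -0.   ,  -0.   ,  -0.   ]), 'tcp_pos': array([ 0.134, -0.559,  0.198]), 'orientation': array([0.   , 0.993, 0.117, 0.   ]), 'wrist_force': array([-0.325, -0.302,  0.846]), 'ft_torque': array([0.001, 0.01 , 0.   ]), 'finger_gap': 0.08524400293555663}
```

View pics/scene0.png

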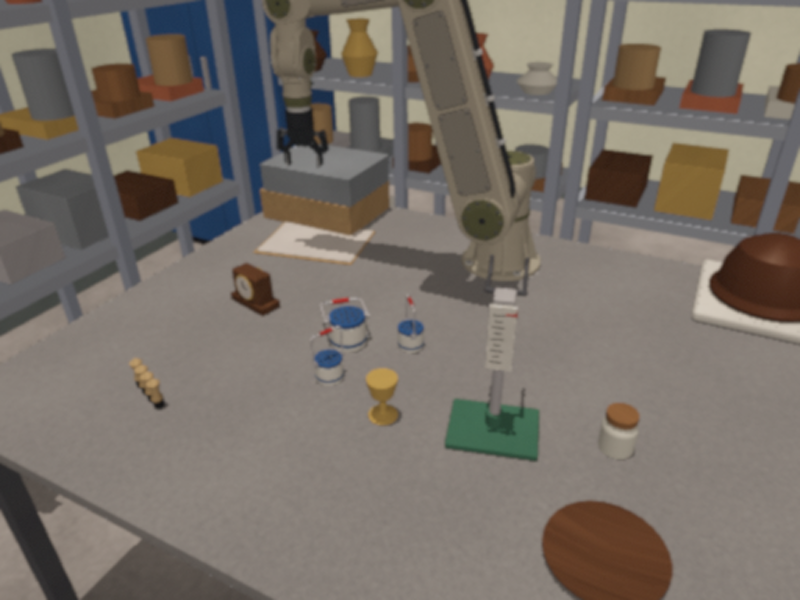

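View pics/top0.png

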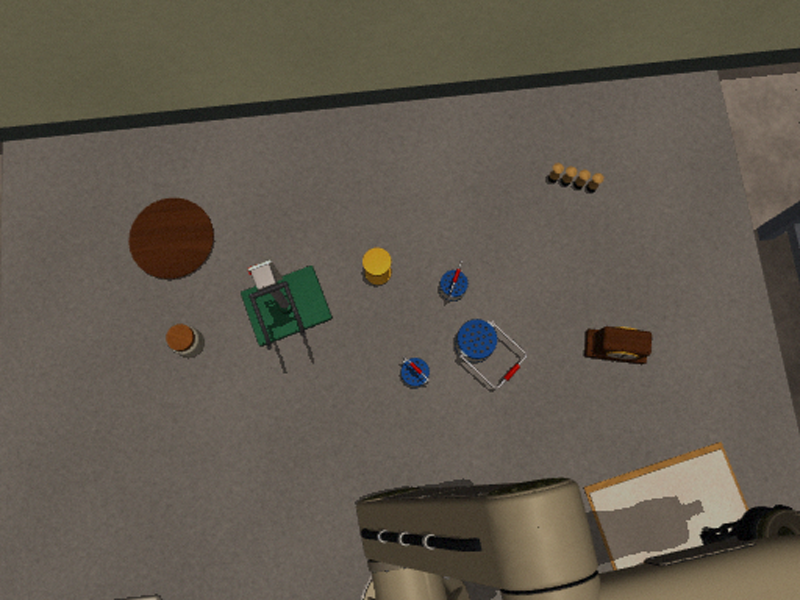

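The top view shows three canisters. The large one is at about (477,340) with its bail folded toward the red sleeve at (512,372); small ones are at (453,285) and (415,372). The large one fits because it is the widest and the only one with a folded bail. The fork's prong tips are at (284,370) and (311,361), facing the robot. Next, crops to confirm and measure.

Run:
```python
from h import *
np.set_printoptions(precision=3,suppress=True)
t=imaging.read_camera("top"); s=imaging.read_camera("scene")
def crop(im,x0,y0,w,h,k): return cv2.resize(im[y0:y0+h,x0:x0+w,::-1],None,fx=k,fy=k,interpolation=cv2.INTER_CUBIC)
a=crop(t,150,160,200,100,4); b=crop(s,190,155,200,50+0,4) 
cv2.imwrite("pics/c1.png",np.vstack([a,b]))
hsv=cv2.cvtColor(t,cv2.COLOR_RGB2HSV)
def cen(m,x0,y0,x1,y1):
    M=np.zeros(m.shape,bool); M[y0:y1,x0:x1]=1; m=m&M; y,x=np.nonzero(m); return np.array([x.mean(),y.mean()]),len(x),np.cov(x,y), (x.min(),x.max(),y.min(),y.max())
H,S,V=[hsv[...,i].astype(int) for i in range(3)]
blue=(H>95)&(H<125)&(S>120); red=((H<8)|(H>172))&(S>140)&(V>90)
lid=cen(blue,288,198,322,235); sl=cen(red,316,225,340,248)
print("lid",lid); print("sleeve",sl)
L=atz("top",lid[0],.075); G=atz("top",sl[0],.053); print(L,G,G-L,np.linalg.norm((G-L)[:2]))
for z in(.308,):
  for uv in((284*.64,370*.64),(311*.64,361*.64),(275*.64,344*.64)): print(atz("top",uv,z))
for q,uv in(("goblet",(377*.64,262*.64)),("clock",(620*.64,345*.64)),("jar",(181*.64,338*.64))): print(q,atz("top",uv,.09))
for uv in((415*.64,370*.64),(453*.64,285*.64)): print("small",atz("top",uv,.07))
```

```text
lid (array([304.995, 216.695]), 440, array([[40.875,  1.338],
       [ 1.338, 41.055]]), (np.int64(293), np.int64(317), np.int64(204), np.int64(229)))
sleeve (array([327.61 , 237.439]), 41, array([[ 6.144, -5.349],
       [-5.349,  6.502]]), (np.int64(323), np.int64(332), np.int64(233), np.int64(242)))
[ 0.529 -0.186  0.075] [ 0.457 -0.253  0.053] [-0.073 -0.067 -0.022] 0.09913578066928198
[0.477 0.185 0.308]
[0.487 0.137 0.308]
[0.524 0.197 0.308]
goblet [0.712 0.004 0.09 ]
clock [ 0.482 -0.476  0.09 ]
jar [0.594 0.424 0.09 ]
small [ 0.479 -0.051  0.07 ]
small [ 0.65  -0.152  0.07 ]
```

View pics/c1.png

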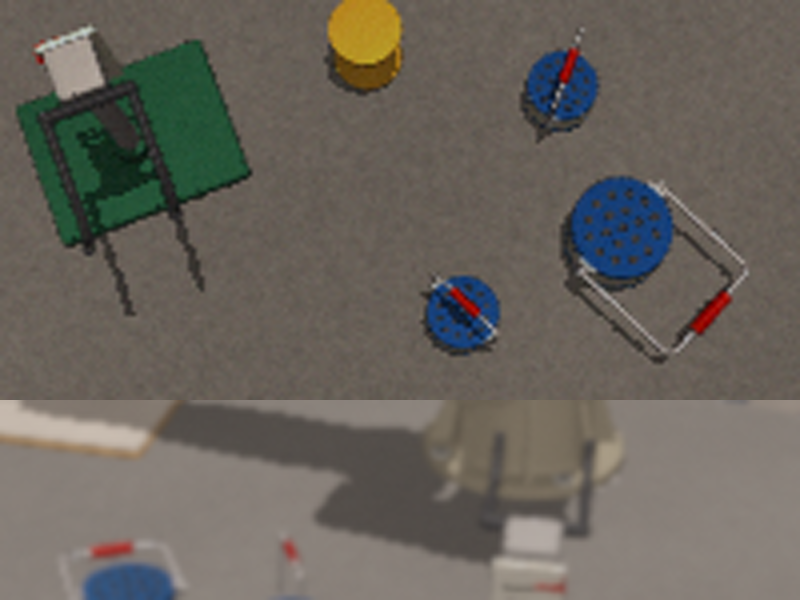

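The crop confirms the large canister: full-size lid, bail folded, sleeve 99 mm from its axis as specified. The fork's tips are at about (90,245) and (176,211) in the crop; the dark lines beyond them are shadows, since the prong spacing and length match the sizes given there.

```bash
cat >> h.py <<'E'
def delta(target, yaw=None, cur=None):
    "target TCP world, yaw of tool x in deg -> delta_pos cm, twist deg (tool assumed pointing down)"
    s=get_state(); w,x,y,z=s["orientation"]; from scipy.spatial.transform import Rotation as Ro
    R=Ro.from_quat([x,y,z,w]).as_matrix(); psi=np.degrees(np.arctan2(R[1,0],R[0,0]))
    d=R.T@(np.array(target)-s["tcp_pos"])*100
    return d.round(2), psi, None if yaw is None else -(((yaw-psi)+180)%360-180)
E
python3 - <<'E'
from h import *
np.set_printoptions(precision=3,suppress=True)
tl=(172.5,221.2);tr=(194,212.7);cl=(161.2,190);cr=(183.7,182.5)
sl=(314.5,163.7);sr=(337,165)
# scene camera looks back toward robot: image-left there = robot's right
for a,b in((sr,tl),(sl,tr)): print("tri",tri(a,b))
T=[atz("top",p,.308) for p in(tl,tr)];C=[atz("top",p,.287) for p in(cl,cr)]
print(T,C,np.linalg.norm(T[0]-T[1]),np.linalg.norm(C[0]-C[1]))
m=(T[0]+T[1])/2;c=(C[0]+C[1])/2;d=(c-m)[:2];print("tipmid",m,"crossmid",c,np.linalg.norm(d),np.degrees(np.arctan2(d[1],d[0])))
e=(T[0]-T[1]);print("perp yaw",np.degrees(np.arctan2(e[1],e[0]))-90)
e=(C[0]-C[1]);print("perp yaw",np.degrees(np.arctan2(e[1],e[0]))-90)
print("proj scene of tips",[proj("scene",p) for p in T+C])
print(delta([.457,-.253,.198],132.5))
E
```

```text
tri (array([0.522, 0.209, 0.305]), np.float64(0.00331502004638237))
tri (array([0.54 , 0.148, 0.303]), np.float64(0.0028092492905387916))
[array([0.522, 0.207, 0.308]), array([0.539, 0.147, 0.308])] [array([0.618, 0.236, 0.287]), array([0.633, 0.171, 0.287])] 0.06304778406225937 0.0668131527628945
tipmid [0.531 0.177 0.308] crossmid [0.626 0.204 0.287] 0.09864908342337299 15.856025420060115
perp yaw 15.867487776778802
perp yaw 12.916606261936991
proj scene of tips [array([335.796, 163.867]), array([313.542, 162.128]), array([334.746, 188.184]), array([309.702, 185.296])]
(array([ 38.56, -22.27,   0.01]), np.float64(13.455409638553617), np.float64(-119.04459036144635))
```

Call:
play_rows(
  moves=[
    {"claw": 4.5, "delta_pos": [4, -2.3, 0], "twist": -10},
    {"claw": 4.5, "delta_pos": [8, -4.6, 0], "twist": -20},
    {"claw": 4.5, "delta_pos": [12, -7, 0], "twist": -30},
    {"claw": 4.5, "delta_pos": [16, -9.2, 0], "twist": -40},
    {"claw": 4.5, "delta_pos": [20, -11.5, 0], "twist": -50},
    {"claw": 4.5, "delta_pos": [24, -14, 0], "twist": -60},
    {"claw": 4.5, "delta_pos": [28, -16.2, 0], "twist": -70},
    {"claw": 4.5, "delta_pos": [32, -18.5, 0], "twist": -80},
    {"claw": 4.5, "delta_pos": [35, -20.2, 0], "twist": -90},
    {"claw": 4.5, "delta_pos": [37, -21.4, 0], "twist": -100},
    {"claw": 4.5, "delta_pos": [38.5, -22.3, 0], "twist": -110},
    {"claw": 4.5, "delta_pos": [38.5, -22.3, 0], "twist": -119},
  ],
  force=40,
)

```text
clock: 2.4
tcp_pos: [0.4572, -0.2518, 0.1981]
orientation: [0.0, 0.4, 0.917, 0.0]
wrist_force: [-0.1, 0.0, 0.4]
finger_gap: 0.045
```

Run:
```python
from h import *
print(delta([.457,-.253,.034],132.5)); s=get_state(); print(s['joint_pos'],s['wrist_force'],s['finger_gap'],s['tcp_pos'])
s=imaging.read_camera("scene"); a=s[150:260,150:290,::-1]
t=imaging.read_camera("top")[170:270,260:400,::-1]
cv2.imwrite("pics/c2.png",np.vstack([cv2.resize(a,None,fx=2.8,fy=2.8),cv2.resize(t,None,fx=2.8,fy=2.8)]))
print([proj("scene",p) for p in([.457,-.253,.053],[.457,-.253,.198])])
```

```text
(array([-0.07, -0.1 , 16.41]), np.float64(132.88198195568128), np.float64(0.3819819556812831))
[-6.57397498e-01  2.10050958e-01 -9.09777437e-02  1.26961136e+00
  1.50368787e-04  1.64967055e-01] [-0.08115755  0.02045709  0.35017708] 0.04504873380699859 [ 0.45718133 -0.25179166  0.19808541]
[array([216.76323443, 191.83618778]), array([214.14703019, 157.5377712 ])]
```

View pics/c2.png

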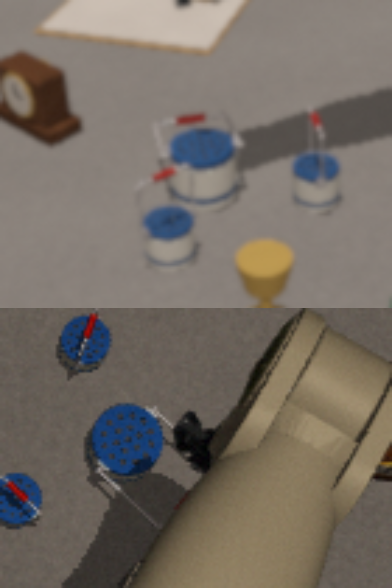

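Scene crop: the sleeve is at about (190,118), or full-frame (218,192), against a predicted (217,192), so the two agree. The gripper is above it. Descending.

Call:
play_rows(
  moves=[
    {"claw": 4.5, "delta_pos": [0, -0.1, 4], "twist": 0},
    {"claw": 4.5, "delta_pos": [0, -0.1, 8], "twist": 0},
    {"claw": 4.5, "delta_pos": [0, -0.1, 12], "twist": 0},
    {"claw": 4.5, "delta_pos": [0, -0.1, 14], "twist": 0},
    {"claw": 4.5, "delta_pos": [0, -0.1, 15.5], "twist": 0},
    {"claw": 4.5, "delta_pos": [0, -0.1, 16.2], "twist": 0},
    {"claw": 4.5, "delta_pos": [0, -0.1, 16.2], "twist": 0},
  ],
)

```text
clock: 3.38
tcp_pos: [0.4557, -0.2537, 0.0362]
orientation: [0.0, 0.403, 0.915, -0.0]
wrist_force: [-0.7, 0.6, -0.3]
finger_gap: 0.045
```

Run:
```python
from h import *
t=imaging.read_camera("scene"); a=t[165:235,180:280,::-1]
cv2.imwrite("pics/c3.png",cv2.resize(a,None,fx=6,fy=6,interpolation=cv2.INTER_CUBIC))
s=get_state();print(s['tcp_pos'],s['wrist_force'],s['finger_gap'])
```

```text
[ 0.45598931 -0.25387544  0.03667143] [-0.08803479  0.23642697  0.22829432] 0.04496894724453111
```

View pics/c3.png

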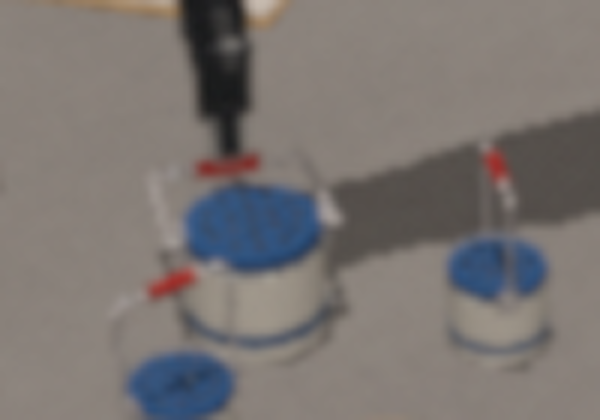

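Run:
```python
from h import *
s=get_state();p=s['tcp_pos'];u=np.array([np.cos(np.radians(42.5)),np.sin(np.radians(42.5)),0])
f=lambda q:((proj("scene",q)-[180,165])*6).round()
for n,d in(("near",.025),("mid",0),("far",-.025)):
  for z in(.036,.05,.07,.11): print(n,z,f([*(p+u*d)[:2],z]))
print(get_state())
```

```text
near 0.036 [229. 203.]
near 0.05 [228. 184.]
near 0.07 [226. 157.]
near 0.11 [222. 101.]
mid 0.036 [222. 183.]
mid 0.05 [221. 164.]
mid 0.07 [218. 137.]
mid 0.11 [214.  82.]
far 0.036 [215. 163.]
far 0.05 [213. 144.]
far 0.07 [211. 117.]
far 0.11 [207.  63.]
{'clock': 3.425, 'joint_pos': array([-6.61853749e-01,  3.18483704e-01, -3.63771614e-01,  8.87513427e-01,
       -8.61199955e-05,  1.68570586e-01]), 'qvel': array([ 0.00098776, -0.00824739,  0.00760402,  0.00190581, -0.00063987,
       -0.00369168]), 'tau': array([-3.02970945e-02, -4.36446762e+01,  2.53274006e+01, -2.20549491e-02,
       -2.03190102e-03,  6.66205713e-03]), 'tcp_pos': array([ 0.45598931, -0.25387544,  0.03667143]), 'orientation': array([ 4.87729373e-04,  4.03384046e-01,  9.15030625e-01, -1.67198193e-04]), 'wrist_force': array([-0.08803479,  0.23642697,  0.22829432]), 'ft_torque': array([-0.00068701, -0.02563353, -0.00045899]), 'finger_gap': 0.04496894724453111}
```

Run:
```python
from h import *
t=imaging.read_camera("scene"); o=cv2.resize(cv2.imread("pics/scene0.png")[:,:,::-1],(512,384),interpolation=cv2.INTER_AREA)
a=np.hstack([cv2.resize(x[180:205,205:240,::-1],None,fx=11,fy=11,interpolation=cv2.INTER_NEAREST) for x in(o,t)])
cv2.imwrite("pics/c4.png",a)
```

```text
(no output)
```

View pics/c4.png

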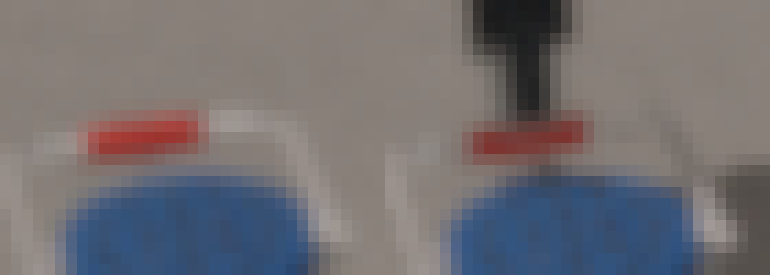

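Run:
```python
from h import *
k=800/512
p=np.array([.134,-.559,.198]);u=np.array([np.cos(np.radians(-76.5)),np.sin(np.radians(-76.5)),0])
for d in(-.05,0,.05):
  for z in(0,.013,.03,.073): print(d,z,(proj("scene",p+u*d+[0,0,z])*k).round(),(proj("top",p+u*d+[0,0,z])*k).round())
o=cv2.imread("pics/scene0.png")[80:190,230:370]
t=cv2.imread("pics/top0.png")[500:600,660:800]
n=imaging.read_camera("scene")[130:210,180:260,::-1]
R=lambda x,h:cv2.resize(x,None,fx=h/x.shape[0],fy=h/x.shape[0],interpolation=cv2.INTER_CUBIC)
cv2.imwrite("pics/c5.png",np.hstack([R(o,330),R(n,330)]))
```

```text
-0.05 0 [321. 181.] [692. 531.]
-0.05 0.013 [321. 177.] [695. 532.]
-0.05 0.03 [321. 171.] [699. 533.]
-0.05 0.073 [319. 157.] [709. 535.]
0 0 [305. 180.] [717. 521.]
0 0.013 [305. 176.] [720. 522.]
0 0.03 [304. 170.] [724. 523.]
0 0.073 [303. 156.] [736. 525.]
0.05 0 [289. 179.] [742. 511.]
0.05 0.013 [288. 175.] [746. 512.]
0.05 0.03 [288. 169.] [750. 513.]
0.05 0.073 [286. 154.] [762. 515.]
```

View pics/c5.png

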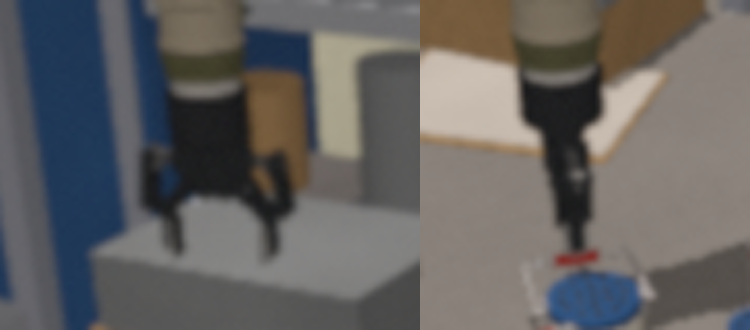

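The fingertips appear about 25–30 mm higher than the reported TCP in both the start picture and now (tips at (575,245), above the sleeve at (577,258)). I'll lower gently while watching the wrist force, then look again.

Call:
play_rows(
  moves=[
    {"claw": 4.5, "delta_pos": [0, 0, 0.5], "twist": 0},
    {"claw": 4.5, "delta_pos": [0, 0, 1.0], "twist": 0},
    {"claw": 4.5, "delta_pos": [0, 0, 1.5], "twist": 0},
    {"claw": 4.5, "delta_pos": [0, 0, 1.8], "twist": 0},
    {"claw": 4.5, "delta_pos": [0, 0, 1.8], "twist": 0},
  ],
)

```text
clock: 4.15
tcp_pos: [0.4553, -0.2533, 0.0177]
orientation: [-0.0, 0.403, 0.915, 0.0]
wrist_force: [-0.1, 0.0, -0.0]
finger_gap: 0.045
```

Run:
```python
from h import *
o=imaging.read_camera("scene")
n=o[160:220,180:260,::-1]
cv2.imwrite("pics/c6.png",cv2.resize(n,None,fx=8,fy=8,interpolation=cv2.INTER_CUBIC))
s=get_state();print(s['tcp_pos'],s['wrist_force'],s['finger_gap'])
```

```text
[ 0.45547077 -0.253428    0.01793088] [-0.4734207   0.10533725 -0.09073663] 0.044841543208592016
```

View pics/c6.png

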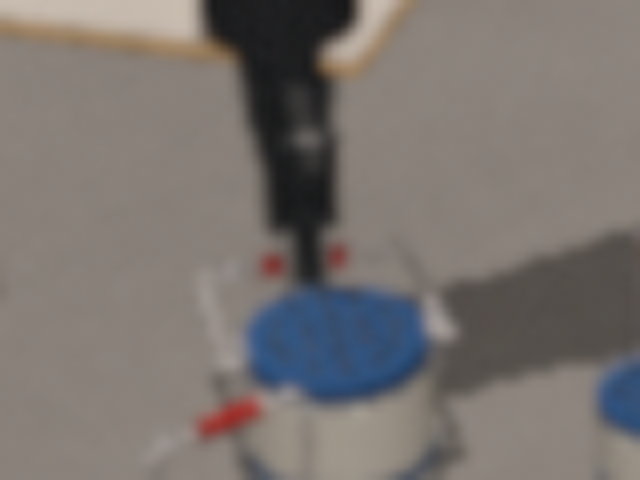

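The fingers now straddle the sleeve: the near finger is at (308,255), and the sleeve shows on both sides, x 262–348. I'll go a little lower, then close.

Call:
play_rows(
  moves=[
    {"claw": 4.5, "delta_pos": [0, 0, 0.4], "twist": 0},
    {"claw": 4.5, "delta_pos": [0, 0, 0.8], "twist": 0},
    {"claw": 3.5, "delta_pos": [0, 0, 0.8], "twist": 0},
    {"claw": 2.5, "delta_pos": [0, 0, 0.8], "twist": 0},
    {"claw": 1.5, "delta_pos": [0, 0, 0.8], "twist": 0},
    {"claw": 0.5, "delta_pos": [0, 0, 0.8], "twist": 0},
    {"claw": 0.5, "delta_pos": [0, 0, 0.8], "twist": 0},
    {"claw": 0.5, "delta_pos": [0, 0, 0.8], "twist": 0},
  ],
  force=40,
)

```text
clock: 5.2
tcp_pos: [0.4562, -0.2535, 0.0103]
orientation: [0.001, 0.403, 0.915, 0.0]
wrist_force: [4.3, 2.3, -0.2]
finger_gap: 0.0103
```

Run:
```python
from h import *
s=get_state();print(s['tcp_pos'],s['wrist_force'],s['ft_torque'],s['finger_gap'])
```

```text
[ 0.45618848 -0.25350493  0.01031773] [ 4.31046618  2.31518474 -0.15303921] [ 0.4463179  -0.7693752  -0.02608942] 0.010311720480018483
```

Gripped: it stopped at 10 mm with a small side load. Now I'll swing the bail along its arc, watching the force.

Call:
play_rows(
  moves=[
    {"claw": 0.5, "delta_pos": [0, 0.1, 0], "twist": 0},
    {"claw": 0.5, "delta_pos": [0, 0.1, -0.5], "twist": 0},
    {"claw": 0.5, "delta_pos": [0, 0.05, -1.0], "twist": 0},
    {"claw": 0.5, "delta_pos": [0, 0.05, -1.5], "twist": 0},
    {"claw": 0.5, "delta_pos": [0, 0.05, -2.0], "twist": 0},
    {"claw": 0.5, "delta_pos": [0, 0.1, -2.5], "twist": 0},
    {"claw": 0.5, "delta_pos": [0, 0.15, -3.0], "twist": 0},
    {"claw": 0.5, "delta_pos": [0, 0.25, -3.5], "twist": 0},
    {"claw": 0.5, "delta_pos": [0, 0.4, -4.0], "twist": 0},
    {"claw": 0.5, "delta_pos": [0, 0.4, -4.0], "twist": 0},
  ],
  force=40,
)

```text
clock: 6.45
tcp_pos: [0.4586, -0.2509, 0.0505]
orientation: [0.0, 0.403, 0.915, -0.0]
wrist_force: [2.0, 1.1, 0.1]
finger_gap: 0.0102
```

```bash
cat > st.py <<'E'
from h import *
np.set_printoptions(precision=3,suppress=True)
s=get_state();u=np.array([np.cos(np.radians(42.5)),np.sin(np.radians(42.5))]);F=s['wrist_force']
print(s['tcp_pos'],"F",F,"Fu",F[:2]@u,"gap",s['finger_gap'],"t",s['clock'])
E
python3 st.py
python3 - <<'E'
from h import *
np.set_printoptions(precision=3,suppress=True)
t=imaging.read_camera("scene"); cv2.imwrite("pics/_raw7.png",t[:,:,::-1])
hsv=cv2.cvtColor(t,cv2.COLOR_RGB2HSV);H,S,V=[hsv[...,i].astype(int) for i in range(3)]
b=(H>95)&(H<125)&(S>120); y,x=np.nonzero(b[175:215,215:250]); print("lid scene",x.mean()+215,y.mean()+175,len(x))
o=cv2.cvtColor(cv2.resize(cv2.imread("pics/scene0.png"),(512,384),interpolation=cv2.INTER_AREA),cv2.COLOR_BGR2HSV).astype(int)
b=(o[...,0]>95)&(o[...,0]<125)&(o[...,1]>120); y,x=np.nonzero(b[175:215,215:250]); print("lid before",x.mean()+215,y.mean()+175,len(x), proj("scene",[.529,-.186,.075]))
E
```

```text
[ 0.459 -0.251  0.051] F [1.973 1.099 0.106] Fu 2.1972947882047964 gap 0.010245613377711633 t 6.45
lid scene 222.99462365591398 202.2956989247312 186
lid before 222.95 202.48888888888888 180 [221.6   200.525]
```

Call:
play_rows(
  moves=[
    {"claw": 0.5, "delta_pos": [0, 0.22, -0.45], "twist": 0},
    {"claw": 0.5, "delta_pos": [0, 0.42, -0.92], "twist": 0},
    {"claw": 0.5, "delta_pos": [0, 0.62, -1.37], "twist": 0},
    {"claw": 0.5, "delta_pos": [0, 0.83, -1.82], "twist": 0},
    {"claw": 0.5, "delta_pos": [0, 1.07, -2.26], "twist": 0},
    {"claw": 0.5, "delta_pos": [0, 1.32, -2.68], "twist": 0},
    {"claw": 0.5, "delta_pos": [0, 1.6, -3.08], "twist": 0},
    {"claw": 0.5, "delta_pos": [0, 1.9, -3.47], "twist": 0},
    {"claw": 0.5, "delta_pos": [0, 2.22, -3.85], "twist": 0},
    {"claw": 0.5, "delta_pos": [0, 2.56, -4.2], "twist": 0},
    {"claw": 0.5, "delta_pos": [0, 2.56, -4.2], "twist": 0},
  ],
)

```text
clock: 7.88
tcp_pos: [0.4777, -0.2343, 0.0934]
orientation: [0.001, 0.403, 0.915, -0.001]
wrist_force: [-4.0, -5.7, 5.5]
finger_gap: 0.0101
```

```bash
python3 st.py
```

```text
[ 0.478 -0.234  0.093] F [-4.006 -5.716  5.499] Fu -6.815014361650979 gap 0.010123748321321112 t 7.875
```

Call:
play_rows(
  moves=[
    {"claw": 0.5, "delta_pos": [0, -0.06, -0.06], "twist": 0},
    {"claw": 0.5, "delta_pos": [0, -0.12, -0.12], "twist": 0},
    {"claw": 0.5, "delta_pos": [0, -0.12, -0.12], "twist": 0},
  ],
)

```text
clock: 8.25
tcp_pos: [0.477, -0.2341, 0.0933]
orientation: [0.0, 0.403, 0.915, 0.0]
wrist_force: [1.8, -2.3, 0.2]
finger_gap: 0.0101
```

```bash
python3 st.py;  python3 - <<'E'
from h import *
t=imaging.read_camera("scene")
hsv=cv2.cvtColor(t,cv2.COLOR_RGB2HSV);H,S,V=[hsv[...,i].astype(int) for i in range(3)]
b=(H>95)&(H<125)&(S>120); y,x=np.nonzero(b[175:215,215:250]); print("lid scene",x.mean()+215,y.mean()+175,len(x))
r=((H<8)|(H>172))&(S>120)&(V>80); y,x=np.nonzero(r[160:196,205:240]); print("sleeve",x.mean()+205,y.mean()+160,len(x),x.min()+205,x.max()+205)
E
```

```text
[ 0.477 -0.234  0.093] F [ 1.78  -2.332  0.237] Fu -0.2627328386136792 gap 0.010069664225027435 t 8.25
lid scene 223.03783783783783 202.3783783783784 185
sleeve 218.66666666666666 176.33333333333334 3 213 222
```

Call:
play_rows(
  moves=[
    {"claw": 0.5, "delta_pos": [-0.02, 0.36, -0.35], "twist": 0},
    {"claw": 0.5, "delta_pos": [-0.05, 0.74, -0.68], "twist": 0},
    {"claw": 0.5, "delta_pos": [-0.05, 1.13, -0.98], "twist": 0},
    {"claw": 0.5, "delta_pos": [-0.06, 1.53, -1.28], "twist": 0},
    {"claw": 0.5, "delta_pos": [-0.07, 1.95, -1.55], "twist": 0},
    {"claw": 0.5, "delta_pos": [-0.08, 2.38, -1.8], "twist": 0},
    {"claw": 0.5, "delta_pos": [-0.08, 2.38, -1.8], "twist": 0},
  ],
)

```text
clock: 9.18
tcp_pos: [0.4949, -0.2184, 0.1113]
orientation: [0.0, 0.403, 0.915, 0.0]
wrist_force: [2.2, -0.1, -1.8]
finger_gap: 0.0099
```

```bash
python3 st.py
```

```text
[ 0.495 -0.218  0.111] F [ 2.237 -0.055 -1.756] Fu 1.6118119482332147 gap 0.009856082099491134 t 9.175
```

Call:
play_rows(
  moves=[
    {"claw": 0.5, "delta_pos": [-0.02, 0.45, -0.19], "twist": 0},
    {"claw": 0.5, "delta_pos": [-0.02, 0.9, -0.38], "twist": 0},
    {"claw": 0.5, "delta_pos": [-0.02, 1.37, -0.56], "twist": 0},
    {"claw": 0.5, "delta_pos": [-0.02, 1.84, -0.71], "twist": 0},
    {"claw": 0.5, "delta_pos": [-0.02, 2.32, -0.84], "twist": 0},
    {"claw": 0.5, "delta_pos": [-0.02, 2.81, -0.95], "twist": 0},
    {"claw": 0.5, "delta_pos": [-0.02, 2.81, -0.95], "twist": 0},
  ],
)

```text
clock: 10.05
tcp_pos: [0.5162, -0.2001, 0.1213]
orientation: [0.001, 0.403, 0.915, -0.0]
wrist_force: [0.5, -1.9, 3.1]
finger_gap: 0.0104
```

```bash
python3 st.py
```

```text
[ 0.516 -0.2    0.121] F [ 0.502 -1.865  3.089] Fu -0.8899408443142 gap 0.01035443608135799 t 10.05
```

Call:
play_rows(
  moves=[
    {"claw": 0.5, "delta_pos": [0, 0.5, -0.13], "twist": 0},
    {"claw": 0.5, "delta_pos": [0, 1.0, -0.2], "twist": 0},
    {"claw": 0.5, "delta_pos": [0, 1.5, -0.25], "twist": 0},
    {"claw": 0.5, "delta_pos": [0, 1.98, -0.25], "twist": 0},
    {"claw": 0.5, "delta_pos": [0, 1.98, -0.25], "twist": 0},
    {"claw": 0.5, "delta_pos": [0, 1.98, -0.25], "twist": 0},
  ],
)

```text
clock: 10.8
tcp_pos: [0.5303, -0.1867, 0.1234]
orientation: [0.0, 0.403, 0.915, -0.0]
wrist_force: [1.2, -2.0, 2.7]
finger_gap: 0.01
```

```bash
python3 st.py;  python3 - <<'E'
from h import *
t=imaging.read_camera("scene"); tt=imaging.read_camera("top")
hsv=cv2.cvtColor(t,cv2.COLOR_RGB2HSV);H,S,V=[hsv[...,i].astype(int) for i in range(3)]
b=(H>95)&(H<125)&(S>120); y,x=np.nonzero(b[175:215,215:250]); print("lid scene",x.mean()+215,y.mean()+175,len(x))
cv2.imwrite("pics/c7.png",cv2.resize(t[130:240,170:270,::-1],None,fx=5,fy=5,interpolation=cv2.INTER_CUBIC))
E
```

```text
[ 0.53  -0.187  0.123] F [ 1.236 -1.96   2.734] Fu -0.41246994713785845 gap 0.010028306142345572 t 10.8
lid scene 222.92391304347825 202.3913043478261 184
```

View pics/c7.png

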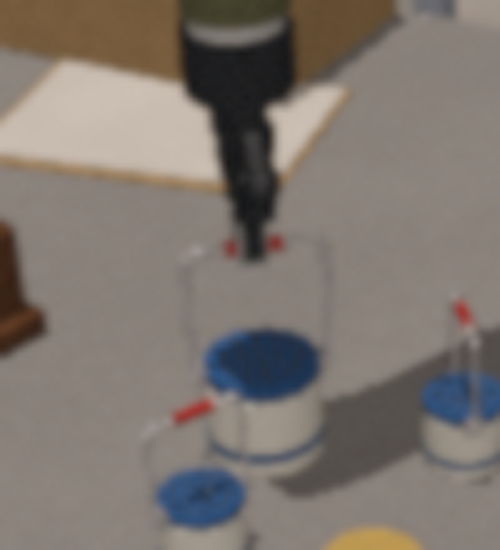

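The bail is upright (sleeve at (253,245), bail over the lid) and the canister has not moved: lid centroid (222.9,202.4) as before. The sleeve sits 43 mm above the reported TCP, consistent with the folded grasp. Now lifting smoothly.

Call:
play_rows(
  moves=[
    {"claw": 0.5, "delta_pos": [0, 0, -0.2], "twist": 0},
    {"claw": 0.5, "delta_pos": [0, 0, -0.5], "twist": 0},
    {"claw": 0.5, "delta_pos": [0, 0, -1.0], "twist": 0},
    {"claw": 0.5, "delta_pos": [0, 0, -1.7], "twist": 0},
    {"claw": 0.5, "delta_pos": [0, 0, -2.6], "twist": 0},
    {"claw": 0.5, "delta_pos": [0, 0, -3.6], "twist": 0},
    {"claw": 0.5, "delta_pos": [0, 0, -4.6], "twist": 0},
    {"claw": 0.5, "delta_pos": [0, 0, -5.6], "twist": 0},
    {"claw": 0.5, "delta_pos": [0, 0, -6.6], "twist": 0},
    {"claw": 0.5, "delta_pos": [0, 0, -7.4], "twist": 0},
    {"claw": 0.5, "delta_pos": [0, 0, -7.9], "twist": 0},
    {"claw": 0.5, "delta_pos": [0, 0, -8.0], "twist": 0},
  ],
  force=60,
)

```text
clock: 12.4
tcp_pos: [0.5303, -0.1867, 0.2036]
orientation: [0.0, 0.403, 0.915, -0.0]
wrist_force: [0.0, 0.0, -8.2]
finger_gap: 0.0097
```

Call:
play_rows(
  moves=[
    {"claw": 0.5, "delta_pos": [0, 0, -0.3], "twist": 0},
    {"claw": 0.5, "delta_pos": [0, 0, -1.0], "twist": 0},
    {"claw": 0.5, "delta_pos": [0, 0, -2.0], "twist": 0},
    {"claw": 0.5, "delta_pos": [0, 0, -3.1], "twist": 0},
    {"claw": 0.5, "delta_pos": [0, 0, -4.3], "twist": 0},
    {"claw": 0.5, "delta_pos": [0, 0, -5.5], "twist": 0},
    {"claw": 0.5, "delta_pos": [0, 0, -6.7], "twist": 0},
    {"claw": 0.5, "delta_pos": [0, 0, -7.8], "twist": 0},
    {"claw": 0.5, "delta_pos": [0, 0, -8.8], "twist": 0},
    {"claw": 0.5, "delta_pos": [0, 0, -9.5], "twist": 0},
    {"claw": 0.5, "delta_pos": [0, 0, -9.9], "twist": 0},
    {"claw": 0.5, "delta_pos": [0, 0, -10], "twist": 0},
  ],
)

```text
clock: 13.9
tcp_pos: [0.5301, -0.1867, 0.3034]
orientation: [0.0, 0.403, 0.915, -0.0]
wrist_force: [0.6, 0.4, -7.1]
finger_gap: 0.0095
```

```bash
python3 st.py;  python3 - <<'E'
from h import *
np.set_printoptions(precision=3,suppress=True)
f=np.array([np.cos(np.radians(15.5)),np.sin(np.radians(15.5)),0]);seat=np.array([.560,.185,.302])
print(delta(seat-.13*f,105.5))
t=imaging.read_camera("top")
cv2.imwrite("pics/c8.png",cv2.resize(t[150:290,140:340,::-1],None,fx=4,fy=4,interpolation=cv2.INTER_CUBIC))
E
```

```text
[ 0.53  -0.187  0.303] F [ 0.58   0.378 -7.063] Fu 0.6829095001653495 gap 0.00953397063126044 t 13.9
(array([31.3 , 15.7 ,  0.13]), np.float64(132.45326124644072), np.float64(26.953261246440718))
```

View pics/c8.png

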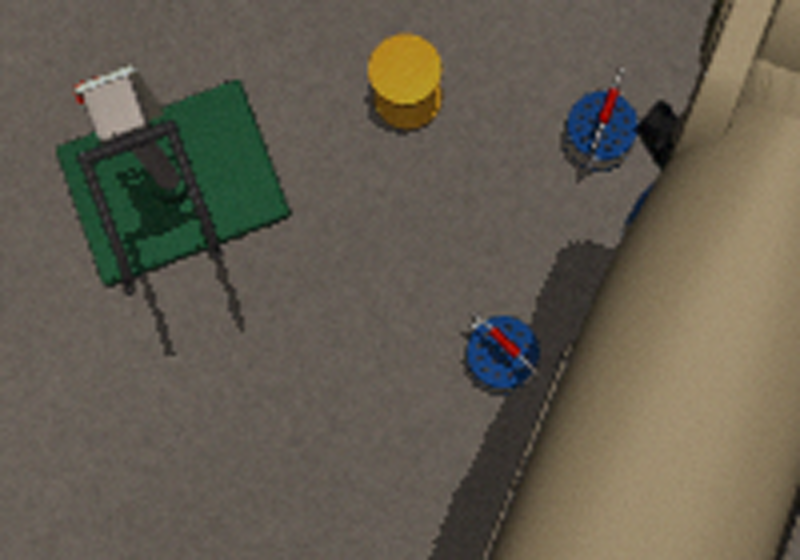

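The top view shows the fork tips at about (128,288) and (213,250), the crossbar from (80,158) to (175,125), and the base plate corners at (108,285) and (290,213). I'll use these to settle the fork's yaw; the load is about 7.1 N.

Run:
```python
from h import *
np.set_printoptions(precision=4,suppress=True)
g=lambda p,z:atz("top",np.array(p)/4-.375+[140,150],z)[:2]
yaw=lambda d:np.degrees(np.arctan2(d[1],d[0]))
pl=[g(p,.016) for p in((108,285),(290,213),(237,82),(58,147))]
print("plate",pl,"yaws",yaw(pl[0]-pl[1])-90,yaw(pl[3]-pl[2])-90,yaw(pl[3]-pl[0]),yaw(pl[2]-pl[1]))
cl,cr=g((82,158),.291),g((173,127),.291);tl,tr=g((128,288),.308),g((213,250),.308)
print("cross",cl,cr,"tips",tl,tr,"yaws",yaw(cl-cr)-90,yaw(tl-tr)-90,yaw(cl-tl),yaw(cr-tr))
# prong masks: dark low-sat pixels fit
t=imaging.read_camera("top")[150:290,140:340].astype(int); print(t[65:75,30:36].sum(2).tolist())
```

```text
plate [array([0.5742, 0.2743]), array([0.6194, 0.1157]), array([0.7395, 0.1513]), array([0.6984, 0.3093])] yaws 15.905056389746292 14.565493777589936 15.711914292116017 16.52285056502856
cross [0.6201 0.2385] [0.6356 0.1728] tips [0.5212 0.2097] [0.5413 0.1495] yaws 13.321467664819068 18.468329345658532 16.270447795368867 13.882344094294101
[[121, 112, 132, 103, 85, 167], [112, 122, 103, 96, 99, 94], [113, 108, 107, 165, 100, 84], [103, 111, 83, 84, 73, 95], [108, 99, 86, 86, 145, 152], [85, 76, 82, 142, 267, 162], [213, 96, 98, 152, 269, 284], [236, 140, 149, 134, 267, 273], [281, 167, 111, 208, 269, 267], [272, 292, 293, 278, 268, 275]]
```

Call:
play_rows(
  moves=[
    {"claw": 0.5, "delta_pos": [0.3, 0.15, 0], "twist": 0.3},
    {"claw": 0.5, "delta_pos": [0.9, 0.4, 0], "twist": 1},
    {"claw": 0.5, "delta_pos": [1.8, 0.8, 0], "twist": 2},
    {"claw": 0.5, "delta_pos": [3.0, 1.4, 0], "twist": 3},
    {"claw": 0.5, "delta_pos": [4.2, 2.0, 0], "twist": 4},
    {"claw": 0.5, "delta_pos": [5.4, 2.6, 0], "twist": 5},
    {"claw": 0.5, "delta_pos": [6.6, 3.2, 0], "twist": 6},
    {"claw": 0.5, "delta_pos": [7.8, 3.8, 0], "twist": 7},
    {"claw": 0.5, "delta_pos": [9.0, 4.4, 0], "twist": 8},
    {"claw": 0.5, "delta_pos": [10.2, 5.0, 0], "twist": 9},
    {"claw": 0.5, "delta_pos": [11.4, 5.6, 0], "twist": 10},
    {"claw": 0.5, "delta_pos": [12.6, 6.2, 0], "twist": 11},
  ],
)

```text
clock: 15.5
tcp_pos: [0.4904, -0.0508, 0.3034]
orientation: [0.0, 0.489, 0.872, 0.0]
wrist_force: [0.7, 0.1, -7.2]
finger_gap: 0.0099
```

Run:
```python
from h import *
np.set_printoptions(precision=3,suppress=True)
f=np.array([np.cos(np.radians(15.5)),np.sin(np.radians(15.5)),0]);seat=np.array([.559,.186,.300])
print(delta(seat-.13*f,105.5))
```

```text
(array([20.2 ,  5.69,  0.34]), np.float64(121.40316550490914), np.float64(15.90316550490914))
```

Call:
play_rows(
  moves=[
    {"claw": 0.5, "delta_pos": [1.2, 0.3, 0], "twist": 1},
    {"claw": 0.5, "delta_pos": [2.4, 0.7, 0], "twist": 2},
    {"claw": 0.5, "delta_pos": [3.6, 1.0, 0], "twist": 3},
    {"claw": 0.5, "delta_pos": [4.8, 1.4, 0], "twist": 4},
    {"claw": 0.5, "delta_pos": [6.0, 1.7, 0], "twist": 5},
    {"claw": 0.5, "delta_pos": [7.2, 2.0, 0], "twist": 6},
    {"claw": 0.5, "delta_pos": [8.4, 2.4, 0], "twist": 7},
    {"claw": 0.5, "delta_pos": [9.6, 2.7, 0], "twist": 8},
    {"claw": 0.5, "delta_pos": [10.8, 3.0, 0], "twist": 9},
    {"claw": 0.5, "delta_pos": [12, 3.4, 0], "twist": 10},
    {"claw": 0.5, "delta_pos": [13.2, 3.7, 0], "twist": 11},
    {"claw": 0.5, "delta_pos": [14.4, 4.1, 0], "twist": 12},
  ],
)

```text
clock: 17.0
tcp_pos: [0.45, 0.0932, 0.3035]
orientation: [0.0, 0.578, 0.816, 0.0]
wrist_force: [-0.6, 0.6, -8.0]
finger_gap: 0.0097
```

Call:
play_rows(
  moves=[
    {"claw": 0.5, "delta_pos": [1.25, 0.05, 0], "twist": 0.8},
    {"claw": 0.5, "delta_pos": [2.4, 0.1, 0], "twist": 1.6},
    {"claw": 0.5, "delta_pos": [3.5, 0.2, 0], "twist": 2.4},
    {"claw": 0.5, "delta_pos": [4.4, 0.25, 0], "twist": 3.1},
    {"claw": 0.5, "delta_pos": [5.1, 0.3, 0], "twist": 3.6},
    {"claw": 0.5, "delta_pos": [5.6, 0.35, 0], "twist": 3.9},
    {"claw": 0.5, "delta_pos": [5.9, 0.35, 0], "twist": 3.9},
    {"claw": 0.5, "delta_pos": [5.9, 0.35, 0], "twist": 3.9},
  ],
)

```text
clock: 18.0
tcp_pos: [0.4343, 0.1493, 0.3032]
orientation: [0.0, 0.605, 0.796, -0.0]
wrist_force: [0.4, 0.4, -7.3]
finger_gap: 0.0092
```

```bash
python3 st.py
python3 - <<'E'
from h import *
np.set_printoptions(precision=3,suppress=True)
f=np.array([np.cos(np.radians(15.5)),np.sin(np.radians(15.5)),0]);seat=np.array([.559,.186,.302])
print(delta(seat,105.5))
t=imaging.read_camera("scene")
cv2.imwrite("pics/c9.png",cv2.resize(t[100:240,270:400,::-1],None,fx=4.2,fy=4.2,interpolation=cv2.INTER_CUBIC))
E
```

```text
[0.434 0.149 0.303] F [ 0.394  0.431 -7.332] Fu 0.5815407120742363 gap 0.009166042213675537 t 18.0
(array([ 0.19, 13.  ,  0.12]), np.float64(105.55973714966179), np.float64(0.05973714966177113))
```

View pics/c9.png

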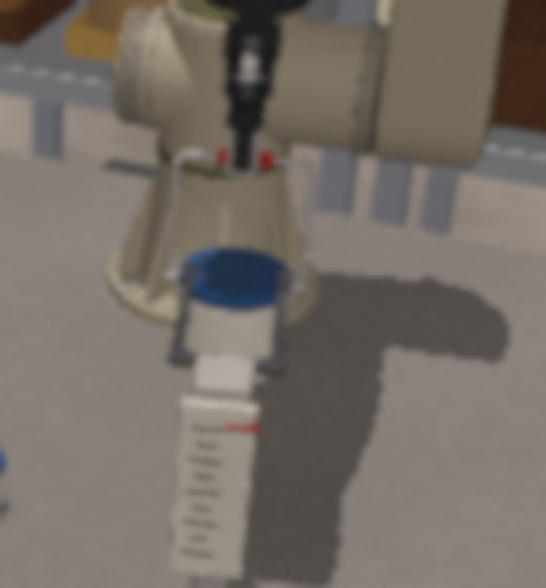

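Run:
```python
from h import *
np.set_printoptions(precision=4,suppress=True)
f=np.array([np.cos(np.radians(15.5)),np.sin(np.radians(15.5)),0]);v=np.array([-f[1],f[0],0])
p=get_state()['tcp_pos']+[0,0,.043]
print("sleeve pred",proj("scene",p),"seen 328.0,137.7")
g=lambda c:np.array(c)/4.2-.38+[270,100]
S=atz("scene",g((245,160)),p[2]);T=atz("scene",(g((188,265))+g((282,270)))/2,.308); C=atz("scene",(g((180,358))+g((278,366)))/2,.291)
print(S,p,T,C); print("lat: sleeve",S@v,p@v,"tips",T@v,"cross",C@v,"seat",np.array([.559,.186,0])@v, "along tip,cross",T@f,C@f,"seat",np.array([.559,.186,0])@f)
```

```text
sleeve pred [327.1513 136.6425] seen 328.0,137.7
[0.4409 0.1538 0.3462] [0.4343 0.1491 0.3462] [0.5314 0.18   0.308 ] [0.6252 0.209  0.291 ]
lat: sleeve 0.030373901152806564 0.02759989891578475 tips 0.03139211685519252 cross 0.03429102717889134 seat 0.02984901206905827 along tip,cross 0.5601927777511871 0.6583255753395606 seat 0.5883757612941761
```

Aligned within 2–3 mm laterally (sleeve at (245,160), prong tips at (188,265) and (282,270)). Moving in over the seat.

Call:
play_rows(
  moves=[
    {"claw": 0.5, "delta_pos": [0.05, 0.3, 0], "twist": 0},
    {"claw": 0.5, "delta_pos": [0.1, 0.9, 0], "twist": 0},
    {"claw": 0.5, "delta_pos": [0.15, 1.7, 0], "twist": 0},
    {"claw": 0.5, "delta_pos": [0.2, 2.7, 0], "twist": 0},
    {"claw": 0.5, "delta_pos": [0.2, 3.7, 0], "twist": 0},
    {"claw": 0.5, "delta_pos": [0.2, 4.7, 0], "twist": 0},
    {"claw": 0.5, "delta_pos": [0.2, 5.7, 0], "twist": 0},
    {"claw": 0.5, "delta_pos": [0.2, 6.7, 0], "twist": 0},
    {"claw": 0.5, "delta_pos": [0.2, 7.5, 0], "twist": 0},
    {"claw": 0.5, "delta_pos": [0.2, 8.1, 0], "twist": 0},
    {"claw": 0.5, "delta_pos": [0.2, 8.5, 0], "twist": 0},
    {"claw": 0.5, "delta_pos": [0.2, 8.5, 0], "twist": 0},
  ],
)

```text
clock: 19.55
tcp_pos: [0.5159, 0.1739, 0.3032]
orientation: [0.0, 0.605, 0.796, -0.0]
wrist_force: [0.0, 0.1, -7.7]
finger_gap: 0.0097
```

Call:
play_rows(
  moves=[
    {"claw": 0.5, "delta_pos": [0, 0.3, 0], "twist": 0},
    {"claw": 0.5, "delta_pos": [0, 0.8, 0], "twist": 0},
    {"claw": 0.5, "delta_pos": [0, 1.5, 0], "twist": 0},
    {"claw": 0.5, "delta_pos": [0, 2.3, 0], "twist": 0},
    {"claw": 0.5, "delta_pos": [0, 3.1, 0], "twist": 0},
    {"claw": 0.5, "delta_pos": [0, 3.8, 0], "twist": 0},
    {"claw": 0.5, "delta_pos": [0, 4.3, 0], "twist": 0},
    {"claw": 0.5, "delta_pos": [0, 4.5, 0], "twist": 0},
    {"claw": 0.5, "delta_pos": [0, 4.5, 0], "twist": 0},
    {"claw": 0.5, "delta_pos": [0, 4.5, 0], "twist": 0},
  ],
)

```text
clock: 20.8
tcp_pos: [0.5588, 0.1859, 0.3034]
orientation: [0.0, 0.605, 0.796, -0.0]
wrist_force: [1.0, 0.4, -7.5]
finger_gap: 0.0099
```

```bash
python3 st.py
python3 - <<'E'
from h import *
np.set_printoptions(precision=3,suppress=True)
s=get_state();print(s['joint_pos'],delta([.559,.186,.302],105.5))
t=imaging.read_camera("scene")
cv2.imwrite("pics/c10.png",cv2.resize(t[90:270,280:400,::-1],None,fx=3.3,fy=3.3,interpolation=cv2.INTER_CUBIC))
E
```

```text
[0.559 0.186 0.303] F [ 1.015  0.394 -7.53 ] Fu 1.01387604682437 gap 0.009915650065900913 t 20.8
[ 0.185  0.342  0.342  1.571 -0.     1.484] (array([-0.  ,  0.02,  0.14]), np.float64(105.55136804263988), np.float64(0.05136804263986505))
```

View pics/c10.png

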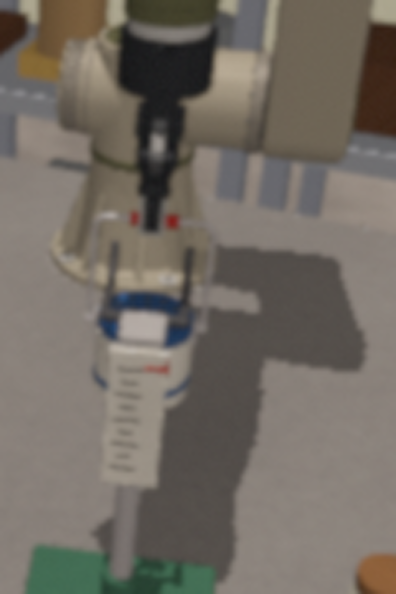

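The bail straddles the prongs: prongs at x≈115 and 188, legs at 97 and 210, sleeve 130–180. Lowering now. My picture views are used up, so I'll rely on force and pixel numbers.

Call:
play_rows(
  moves=[
    {"claw": 0.5, "delta_pos": [0, 0, 0.2], "twist": 0},
    {"claw": 0.5, "delta_pos": [0, 0, 0.6], "twist": 0},
    {"claw": 0.5, "delta_pos": [0, 0, 1.2], "twist": 0},
    {"claw": 0.5, "delta_pos": [0, 0, 1.9], "twist": 0},
    {"claw": 0.5, "delta_pos": [0, 0, 2.6], "twist": 0},
    {"claw": 0.5, "delta_pos": [0, 0, 3.3], "twist": 0},
    {"claw": 0.5, "delta_pos": [0, 0, 4.0], "twist": 0},
    {"claw": 0.5, "delta_pos": [0, 0, 4.5], "twist": 0},
    {"claw": 0.5, "delta_pos": [0, 0, 4.8], "twist": 0},
    {"claw": 0.5, "delta_pos": [0, 0, 5.0], "twist": 0},
    {"claw": 0.5, "delta_pos": [0, 0, 5.0], "twist": 0},
  ],
)

```text
clock: 22.22
tcp_pos: [0.559, 0.186, 0.2532]
orientation: [0.0, 0.605, 0.796, -0.0]
wrist_force: [-0.7, 0.3, -6.7]
finger_gap: 0.0096
```

Call:
play_rows(
  moves=[
    {"claw": 0.5, "delta_pos": [0, 0, 0.2], "twist": 0},
    {"claw": 0.5, "delta_pos": [0, 0, 0.5], "twist": 0},
    {"claw": 0.5, "delta_pos": [0, 0, 0.8], "twist": 0},
    {"claw": 0.5, "delta_pos": [0, 0, 1.1], "twist": 0},
    {"claw": 0.5, "delta_pos": [0, 0, 1.4], "twist": 0},
    {"claw": 0.5, "delta_pos": [0, 0, 1.7], "twist": 0},
    {"claw": 0.5, "delta_pos": [0, 0, 2.0], "twist": 0},
    {"claw": 0.5, "delta_pos": [0, 0, 2.3], "twist": 0},
    {"claw": 0.5, "delta_pos": [0, 0, 2.5], "twist": 0},
    {"claw": 0.5, "delta_pos": [0, 0, 2.5], "twist": 0},
  ],
)

```text
clock: 23.48
tcp_pos: [0.559, 0.1859, 0.2282]
orientation: [0.0, 0.605, 0.796, -0.0]
wrist_force: [1.0, -0.4, -5.4]
finger_gap: 0.0094
```

```bash
python3 st.py
```

```text
[0.559 0.186 0.228] F [ 0.999 -0.443 -5.4  ] Fu 0.4368804840217581 gap 0.009387588377924748 t 23.475
```

The spring is taking load: 16 mm of sink and 1.7 N less on the wrist. Continuing slowly.

Call:
play_rows(
  moves=[
    {"claw": 0.5, "delta_pos": [0, 0, 0.2], "twist": 0},
    {"claw": 0.5, "delta_pos": [0, 0, 0.5], "twist": 0},
    {"claw": 0.5, "delta_pos": [0, 0, 0.9], "twist": 0},
    {"claw": 0.5, "delta_pos": [0, 0, 1.3], "twist": 0},
    {"claw": 0.5, "delta_pos": [0, 0, 1.7], "twist": 0},
    {"claw": 0.5, "delta_pos": [0, 0, 2.1], "twist": 0},
    {"claw": 0.5, "delta_pos": [0, 0, 2.5], "twist": 0},
    {"claw": 0.5, "delta_pos": [0, 0, 2.9], "twist": 0},
    {"claw": 0.5, "delta_pos": [0, 0, 3.2], "twist": 0},
    {"claw": 0.5, "delta_pos": [0, 0, 3.4], "twist": 0},
    {"claw": 0.5, "delta_pos": [0, 0, 3.5], "twist": 0},
    {"claw": 0.5, "delta_pos": [0, 0, 3.5], "twist": 0},
  ],
)

```text
clock: 24.98
tcp_pos: [0.5591, 0.186, 0.1933]
orientation: [0.0, 0.605, 0.796, 0.0]
wrist_force: [-0.6, -0.6, -1.4]
finger_gap: 0.0095
```

```bash
python3 st.py
python3 - <<'E'
from h import *
for i in range(4):
  imaging.read_camera("scene"); print(get_state()['wrist_force'].round(2))
E
```

```text
[0.559 0.186 0.193] F [-0.593 -0.593 -1.438] Fu -0.8379193242677525 gap 0.009519882934825278 t 24.975
[-1.1   0.61 -1.68]
[-1.09 -0.16 -1.66]
[-0.62 -0.45 -1.98]
[-1.13  0.18 -1.33]
```

Call:
play_rows(
  moves=[
    {"claw": 0.5, "delta_pos": [0, 0, 0.2], "twist": 0},
    {"claw": 0.5, "delta_pos": [0, 0, 0.4], "twist": 0},
    {"claw": 0.5, "delta_pos": [0, 0, 0.6], "twist": 0},
    {"claw": 0.5, "delta_pos": [0, 0, 0.8], "twist": 0},
    {"claw": 0.5, "delta_pos": [0, 0, 1.0], "twist": 0},
    {"claw": 0.5, "delta_pos": [0, 0, 1.2], "twist": 0},
    {"claw": 0.5, "delta_pos": [0, 0, 1.3], "twist": 0},
    {"claw": 0.5, "delta_pos": [0, 0, 1.3], "twist": 0},
    {"claw": 0.5, "delta_pos": [0, 0, 1.3], "twist": 0},
  ],
)

```text
clock: 26.3
tcp_pos: [0.5591, 0.186, 0.1804]
orientation: [0.0, 0.605, 0.796, 0.0]
wrist_force: [-1.5, -0.5, -0.0]
finger_gap: 0.0097
```

```bash
cat > av.py <<'E'
from h import *
F=[]
for i in range(10):
  imaging.read_camera("scene"); F.append(get_state()['wrist_force'])
F=np.array(F); s=get_state(); print(F.mean(0).round(2),F.std(0).round(2),s['tcp_pos'].round(4),s['finger_gap'],s['clock'])
E
python3 av.py
```

```text
[-0.76 -0.2  -0.43] [0.36 0.52 0.43] [0.559  0.186  0.1803] 0.009270859527605748 26.8
```

Call:
play_rows(
  moves=[
    {"claw": 0.5, "delta_pos": [0, 0, 0.1], "twist": 0},
    {"claw": 0.5, "delta_pos": [0, 0, 0.2], "twist": 0},
    {"claw": 0.5, "delta_pos": [0, 0, 0.3], "twist": 0},
    {"claw": 0.5, "delta_pos": [0, 0, 0.4], "twist": 0},
    {"claw": 0.5, "delta_pos": [0, 0, 0.4], "twist": 0},
    {"claw": 0.5, "delta_pos": [0, 0, 0.4], "twist": 0},
  ],
)

```text
clock: 27.55
tcp_pos: [0.5591, 0.1859, 0.1763]
orientation: [0.0, 0.605, 0.796, -0.0]
wrist_force: [-1.1, -0.8, -1.2]
finger_gap: 0.0095
```

```bash
python3 av.py
```

```text
[-0.57 -0.07 -0.45] [0.42 0.55 0.42] [0.5591 0.186  0.1763] 0.009322846413499113 28.05
```

Call:
play_rows(
  moves=[
    {"claw": 0.5, "delta_pos": [0, 0, 0.1], "twist": 0},
    {"claw": 0.5, "delta_pos": [0, 0, 0.2], "twist": 0},
    {"claw": 0.5, "delta_pos": [0, 0, 0.3], "twist": 0},
    {"claw": 0.5, "delta_pos": [0, 0, 0.3], "twist": 0},
    {"claw": 0.5, "delta_pos": [0, 0, 0.3], "twist": 0},
  ],
)

```text
clock: 28.68
tcp_pos: [0.5591, 0.186, 0.1733]
orientation: [0.0, 0.605, 0.796, 0.0]
wrist_force: [-1.3, -0.6, -0.3]
finger_gap: 0.0095
```

```bash
python3 av.py; python3 av.py
```

```text
[-0.41  0.02 -0.05] [0.52 0.55 0.23] [0.559  0.186  0.1733] 0.009709242077868956 29.175
[-0.42  0.21  0.07] [0.4  0.57 0.36] [0.559  0.186  0.1733] 0.009630808190236857 29.675
```

The wrist carries 0.0 N, so the spring holds it all. Opening gently.

Call:
play_rows(
  moves=[
    {"claw": 0.9, "delta_pos": [0, 0, 0], "twist": 0},
    {"claw": 1.0, "delta_pos": [0, 0, 0], "twist": 0},
    {"claw": 1.1, "delta_pos": [0, 0, 0], "twist": 0},
    {"claw": 1.2, "delta_pos": [0, 0, 0], "twist": 0},
    {"claw": 1.4, "delta_pos": [0, 0, 0], "twist": 0},
    {"claw": 1.7, "delta_pos": [0, 0, 0], "twist": 0},
    {"claw": 2.1, "delta_pos": [0, 0, 0], "twist": 0},
    {"claw": 2.6, "delta_pos": [0, 0, 0], "twist": 0},
    {"claw": 3.2, "delta_pos": [0, 0, 0], "twist": 0},
    {"claw": 3.6, "delta_pos": [0, 0, 0], "twist": 0},
    {"claw": 3.6, "delta_pos": [0, 0, 0], "twist": 0},
  ],
  force=20,
)

```text
clock: 31.05
tcp_pos: [0.559, 0.186, 0.1732]
orientation: [0.0, 0.605, 0.796, -0.0]
wrist_force: [0.2, -0.5, -0.5]
finger_gap: 0.0364
```

```bash
python3 st.py
cat > chk.py <<'E'
from h import *
np.set_printoptions(precision=3,suppress=True)
p=np.array([.559,.186,.173+.043])
for i in range(5):
  t=imaging.read_camera("scene");hsv=cv2.cvtColor(t,cv2.COLOR_RGB2HSV);H,S,V=[hsv[...,k].astype(int) for k in range(3)]
  r=((H<8)|(H>172))&(S>110)&(V>70); b=(H>95)&(H<125)&(S>110)
  o=[]
  for m in(r,b):
    M=m[150:240,295:355]; y,x=np.nonzero(M); o+=[(round(x.mean()+295,2),round(y.mean()+150,2),len(x))] if len(x) else [None]
  print(o)
print("pred sleeve",proj("scene",p),"lid",proj("scene",p-[0,0,.091]))
E
python3 chk.py
```

```text
[0.559 0.186 0.173] F [ 0.206 -0.474 -0.457] Fu -0.16883273072677307 gap 0.03643824283775274 t 31.05
[(np.float64(327.5), np.float64(224.0), 2), (np.float64(324.6), np.float64(223.42), 40)]
[(np.float64(328.0), np.float64(224.0), 1), (np.float64(324.71), np.float64(223.54), 41)]
[(np.float64(327.5), np.float64(224.0), 2), (np.float64(324.6), np.float64(223.42), 40)]
[(np.float64(327.5), np.float64(224.0), 2), (np.float64(324.6), np.float64(223.42), 40)]
[(np.float64(327.5), np.float64(224.0), 2), (np.float64(324.38), np.float64(223.41), 39)]
pred sleeve [322.042 195.59 ] lid [319.84  220.847]
```

Call:
play_rows(
  moves=[
    {"claw": 3.6, "delta_pos": [0, 0, -0.3], "twist": 0},
    {"claw": 3.6, "delta_pos": [0, 0, -0.8], "twist": 0},
    {"claw": 3.6, "delta_pos": [0, 0, -1.4], "twist": 0},
    {"claw": 3.6, "delta_pos": [0, 0, -2.1], "twist": 0},
    {"claw": 3.6, "delta_pos": [0, 0, -3.0], "twist": 0},
    {"claw": 3.6, "delta_pos": [0, 0, -4.0], "twist": 0},
    {"claw": 3.6, "delta_pos": [0, 0, -5.5], "twist": 0},
    {"claw": 3.6, "delta_pos": [0, 0, -7.5], "twist": 0},
    {"claw": 3.6, "delta_pos": [0, 0, -10], "twist": 0},
    {"claw": 3.6, "delta_pos": [0, 0, -12], "twist": 0},
    {"claw": 3.6, "delta_pos": [0, 0, -14], "twist": 0},
    {"claw": 3.6, "delta_pos": [0, 0, -15], "twist": 0},
  ],
)

```text
clock: 32.8
tcp_pos: [0.5594, 0.1861, 0.3252]
orientation: [0.001, 0.605, 0.796, 0.001]
wrist_force: [-0.0, 0.1, -0.1]
finger_gap: 0.0359
```

```bash
python3 st.py; python3 chk.py
python3 - <<'E'
from h import *
p=np.array([.559,.186,.216])
for i in range(2):
  t=imaging.read_camera("top");hsv=cv2.cvtColor(t,cv2.COLOR_RGB2HSV).astype(int);H,S,V=[hsv[...,k] for k in range(3)]
  for n,m in(("red",((H<8)|(H>172))&(S>110)&(V>60)),("blue",(H>95)&(H<125)&(S>110))):
    y,x=np.nonzero(m[160:240,150:215]); print(n,len(x),(x.mean()+150,y.mean()+160) if len(x) else None)
print(proj("top",p),proj("top",p-[0,0,.091]))
for q in("canister","goblet","jar","clock"): print(q,[(np.round(d["extent"]).astype(int).tolist(),round(d["conf"],2)) for d in spotter.spot_in("scene",q)][:3])
E
```

```text
[0.559 0.186 0.325] F [-0.033  0.053 -0.085] Fu 0.011303563833494746 gap 0.035941089891746436 t 32.8
[(np.float64(327.5), np.float64(224.0), 2), (np.float64(324.71), np.float64(223.54), 41)]
[(np.float64(327.5), np.float64(224.0), 2), (np.float64(324.6), np.float64(223.42), 40)]
[(np.float64(327.5), np.float64(224.0), 2), (np.float64(324.6), np.float64(223.42), 40)]
[(np.float64(327.5), np.float64(224.0), 2), (np.float64(324.6), np.float64(223.42), 40)]
[(np.float64(327.5), np.float64(224.0), 2), (np.float64(324.71), np.float64(223.54), 41)]
pred sleeve [322.042 195.59 ] lid [319.84  220.847]
red 23 (np.float64(186.7826086956522), np.float64(211.47826086956522))
blue 267 (np.float64(191.69662921348316), np.float64(217.250936329588))
red 21 (np.float64(186.52380952380952), np.float64(211.61904761904762))
blue 268 (np.float64(191.76492537313433), np.float64(217.3507462686567))
[184.1732154  212.74105121] [188.46922029 217.51423777]
canister [([200, 207, 221, 247], 0.68), ([308, 185, 338, 228], 0.61), ([253, 189, 269, 225], 0.6)]
goblet [([235, 234, 255, 270], 0.96)]
jar [([384, 258, 408, 294], 0.92)]
clock [([144, 170, 178, 202], 0.83)]
```

```bash
python3 -c "
from h import *
print(env.hand_in()); print(get_state()['clock'])"
```

```text
the job is handed in; nothing more can be done
None
the job is handed in; nothing more can be done
```

The canister is hanging on the spring balance and the job is handed in, after about 33 s of the 72 s allowed. I swung the largest canister's bail upright and lifted the canister by the sleeve. I brought it in from the front over both prongs and lowered it until the spring carried the whole load. Then I opened the gripper slowly and raised the arm clear.

**What the last checks showed**
- **Load before letting go:** the wrist force averaged 0.0 N. The fork had sunk about 71 mm, which fits the roughly 7.2 N I measured while lifting.
- **Still and upright:** the lid stayed put to about 0.1 pixel over repeated pictures, from before the arm rose until after. From above, the lid and sleeve sit within about 3 pixels of where a seated, upright canister should show.
- **Canister during the swing:** the lid position did not change. The highest force I read was about 9 N, briefly, and I backed off at once.
- **Other things:** the goblet, jar and clock are within 1–3 pixels of where they were at the start.

**What disagreed or could not be checked**
- **Finger position:** the fingers really sit about 24 mm higher than the reported tool position. I saw this in the pictures, corrected for it, and the grasp heights confirmed it.
- **Picture limit:** I had used all 12 views before the hang, so I judged the final seating from forces and pixel positions. The sleeve is hidden behind the balance in the scene view and partly covered by the arm from above.

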